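Put swapped tools back in their own shadow-foam cut-outs

TASK

Two pairs of things on the low riser of this packing bench were put back in each other's foam tiles: the mouse lies on the box cutter's tile and the cutter on the mouse's, the power brick lies on the small box's tile and the box stands in the brick's. Swap each pair (the bare patch of the board is there to park one thing meanwhile), so that every thing ends up sitting level on the bottom of the cut-out made for it, about in its middle, the small box upright. Leave the tape roll and the label roll where they stand.

Things in the scene. Friction and masses are not known exactly. Their poses are not given: they have to be found in the camera images.
- cutter: Yellow snap-blade box cutter lying flat: 172 long (own y) x 18 wide, body 12 high, black slider up to 20 high at y = -29 to -11. Origin: middle of its length, on the underside; z up. Solid body from y = -58 to +86; thin blade from -58 to -86 (do not grip). Grip across the 18 mm near y = +6. About 70 g. Either way round is right in its tile.
- brick: Black power brick (laptop-type), a flat block 96 long (along its own x) x 53 wide (y) x 30 high, about 260 g. Origin: centre of the underside, z up. Grip across the 53 mm.
- mouse: Black computer mouse, rounded, 105 long (own x) x 60 wide (y) x 35 high in the middle, about 85 g. Origin: centre of the underside, z up. Grip its sides across the 60 mm at mid-length.
- small_box: Small printed retail carton standing on its long narrow side: 30 thick (own x) x 89 long (y) x 52 high, about 46 g. Origin: centre of the underside, z up. Grip across the 30 mm.
- tile_cutter: The cutter's shadow-foam tile, fixed: grey foam 104 (own x) x 200 (y) x 16 high, black backing. Cut-out, centred: the long narrow slot, 30 (x) x 184 (y), floor 6 above the underside (10 deep); at mid-length a finger recess 44 wide (y) reaches out to x = +-42, equally deep. Origin: centre of the underside, z up. At the start the mouse lies on top, over the slot.
- tile_brick: The power brick's foam tile, fixed: 106 (own x) x 140 (y) x 16 high. Cut-out, centred: the wide rectangle with sharp corners, 65 (x) x 108 (y), floor 6 above the underside; shallow finger scallops at mid-length. Origin: centre of the underside, z up. The brick's own x goes along the tile's y. At the start the small box stands loosely in it, on the floor.
- tile_mouse: The mouse's foam tile, fixed: 108 (own x) x 152 (y) x 16 high. Cut-out, centred: the wide one with big round corners, 72 (x) x 117 (y), floor 6 above the underside; shallow finger scallops at mid-length. Origin: centre of the underside, z up. The mouse's own x goes along the tile's y. At the start the cutter lies lengthwise over it, resting on both end rims.
- tile_box: The small box's foam tile, fixed, the smallest: 84 (own x) x 132 (y) x 16 high. Cut-out, centred: rectangle 42 (x) x 101 (y), floor 6 above the underside; shallow finger scallops at mid-length. Origin: centre of the underside, z up. The box's own y goes along the tile's y. At the start the brick lies crosswise on top.
- tape_roll: Bystander: roll of tan packing tape lying flat, 116 across x 48 high, loose. Origin: centre of the underside. It and the four tiles take five places in a random order (near x 0.44 or 0.59, y -0.23, 0 or +0.23) on the low plywood riser, top at z = 0.130 m; the sixth, x = 0.37 to 0.50, y = +-0.10, is always bare board.
- label_roll: Bystander: small white roll of labels standing on its end, 72 across x 52 high, loose, on the bench to the right of the riser. (The shelf behind the work has its front edge at x = 0.705 m, z = 0.33 to 0.35: keep the gripper and wrist clear of it when swinging across.) Origin: centre of the underside.

How it is judged (in metres and radians):
At the end, for the whole second after the job is handed in: Cutter, brick, mouse and small box each rest in the cut-out of their own tile: origin within 12 mm of the tile's centre along both tile axes, underside within 4 mm of the cut-out's floor, tilt under 0.12 rad, speed under 0.02 m/s; both rolls within 20 mm of where they stood (x of cutter in the frame of tile_cutter between -0.012 and 0.012 m and y of cutter in the frame of tile_cutter between -0.012 and 0.012 m and z of cutter in the frame of tile_cutter below 0.01 m and angle between each of cutter, brick, mouse, small_box's own z axis and vertical below 0.12 rad and linear speed of each of cutter, brick, mouse, small_box below 0.02 m/s and x of brick in the frame of tile_brick between -0.012 and 0.012 m and y of brick in the frame of tile_brick between -0.012 and 0.012 m and z of brick in the frame of tile_brick below 0.01 m and x of mouse in the frame of tile_mouse between -0.012 and 0.012 m and y of mouse in the frame of tile_mouse between -0.012 and 0.012 m and z of mouse in the frame of tile_mouse below 0.01 m and x of small_box in the frame of tile_box between -0.012 and 0.012 m and y of small_box in the frame of tile_box between -0.012 and 0.012 m and z of small_box in the frame of tile_box below 0.01 m); the robot touches nothing.
It fails at once if the tape roll was displaced by more than 20 mm (distance of tape_roll from where it was at the start of the episode above 0.02 m).
It fails at once if the label roll was displaced by more than 20 mm (distance of label_roll from where it was at the start of the episode above 0.02 m).
It also fails if it takes over 115 s, if anything falls off the work surface, if the arm or the gripper's body presses on something with over 40 N, if the wrist force passes 120 N, or if a joint passes its speed limit or range.

ROBOT

A 6-joint arm with a two-finger parallel gripper is mounted at the origin on a cart in front of the work surface, level with it; the furniture and walls round the work are solid. World frame = base frame: x ahead of the robot, y to its left, z up, the work surface at z = 0. Lengths are in mm, angles in rad, forces in N, time in s.
With the tool pointing down it reaches from about 400 to 925 mm from the base axis. Payload 3.4 kg.
Tool frame: the origin (TCP) lies midway between the tips of the shut fingers; the grasp point (between the pads) lies 19 mm behind it; z points along the fingers, y is the line along which they close (so a half turn about z gives the same grasp; the last joint's range is limited). The gripper opens to 85 mm and grips with 20 to 120 N. Pads are 22 mm wide; open, the fingers measure 114 mm over their backs; the gripper's body (76 mm by 85 mm) begins 54 mm behind the grasp point. The pads swing forward as they close: fully open they stand 13 mm farther back than shut.
Start: joints at [1.236, 0.307, 1.506, -0, 1.328, -0.073], TCP at [148.289, 555.555, 231.305] pointing down, gripper open.
Joint ranges: [-3.12, 3.12], [-1.05, 2.28], [0.14, 2.33], [-1.42, 4.57], [0.1, 2.73], [-2.68, 2.68]. Speed limits (rad/s): [2.57, 2.57, 3.14, 3.14, 3.14, 3.14].

INTERFACE

Orientations are given as a unit quaternion [w, x, y, z].
In Python, from workcell import * gives the robot as it stands.
- The arm moves only by the shell command python3 -m jog 'ROWS' [FORCE]. ROWS is rows parted by semicolons, their numbers by spaces, 1 to 8 of them, each of 5 numbers: the finger opening in mm, then dx, dy, dz in mm, then a turn about the tool's z in rad; each row is the pose to reach, as a shift and turn from the pose commanded when the command began, along the tool's axes at that moment; what a row does not reach only later rows make up. A row lasts 1/8 s, in which the tool goes at most 62.5 mm and 0.188 rad, less where a joint would pass 70% of its speed; a pose out of reach is approached as far as the arm can. The fingers move at their own pace and stop on an object; FORCE is the grip in N (left out, the last holds). Time passes only in rows, so rows that do not move let the fingers close. It prints the time, the measured TCP pose, the force, the opening and the grip force at its end.
- read_state(): the state, without advancing time (a new reading comes with each control period).
- grab_frame(name): name is "scene" or "top"; returns a dict with "image" (420x560x3 uint8, red, green, blue), "fx", "fy", "cx", "cy" (pixels), "rvec" (rotation vector, rad) and "tvec" (3), from world to camera coordinates, as OpenCV has them. Camera axes: x right, y down, z forward; pixel columns grow to the right and rows downward; lengths in mm; the calibration is good to about 2 mm. A picture is of the moment at which its call begins. There is no depth.
- close_job(): hands the job in; it is judged then, once.
The state is a dict: "time": time; "q": joint angles; "qd": joint speeds; "joint_efforts": joint torques, N m; "tool_pos": TCP position; "tcp_rot": TCP orientation; "wrist_force": force on the tool from outside, world axes, zero at the start; "moment": the same for the moment, N m; "width": finger opening in mm; "finger_force": force on a finger pad.
Only numpy, scipy, OpenCV 4.12 (cv2) and the standard library are available. Lean on these libraries where they do the work, as an engineer would, in place of code of your own. Each camera call takes 0.05 s, during which the arm holds its last target. There are 200 camera calls.

## Working session

There is one attempt and no reset: what is moved stays moved. The work goes in short steps, Python scripts to look and compute and a shell command to move; the robot and the scene stay as the last step left them, time stands still between calls to the robot, and variables do not carry over. Pictures are saved under pics/ and viewed, at most 14 in all, crops included, and the job is handed in when it is done.

```bash
mkdir -p pics; ls; python3 - <<'E'
from workcell import *
import cv2
for n in("scene","top"):
    f=grab_frame(n); cv2.imwrite(f"pics/{n}0.png",cv2.resize(f["image"][:,:,::-1],(800,600),interpolation=cv2.INTER_CUBIC))
    print(n,f["fx"],f["fy"],f["cx"],f["cy"],f["rvec"],f["tvec"])
s=read_state();print(s["time"],s["tool_pos"],s["tcp_rot"],s["width"])
E
```

```text
pics
scene 515.1726684619815 515.1726684619815 280.6030298357234 220.5036642446665 [ 1.86483667 -1.04661505  0.62904237] [-354.8878251   297.56365026  879.50479221]
top 537.161236293101 537.161236293101 283.8486209448926 209.91084927719223 [ 2.13633881 -2.09322647  0.20517594] [ -84.62629466  501.80660858 1527.17114553]
0.1 [148.09308066 554.96350403 230.48178137] [-1.81683872e-04  1.30044907e-01  9.91507683e-01 -8.96589551e-04] 85.72239210049864
```

View pics/top0.png

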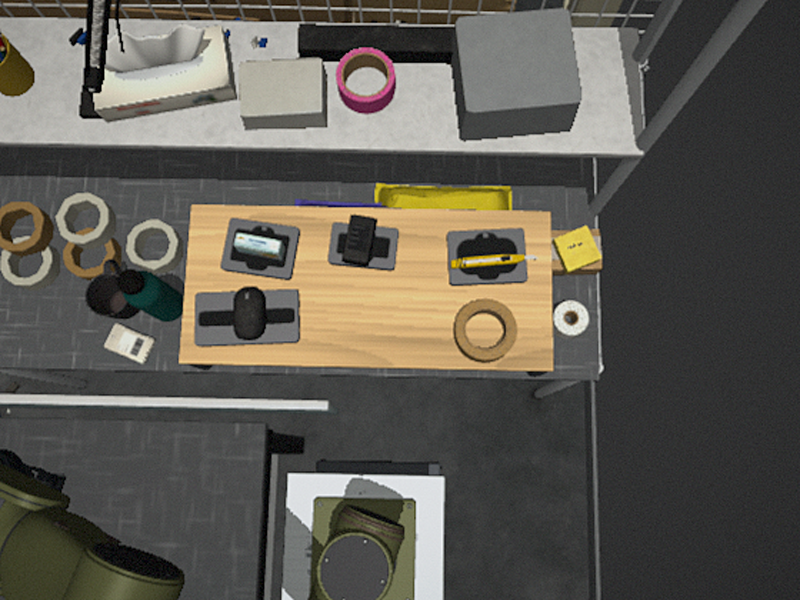

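View pics/scene0.png

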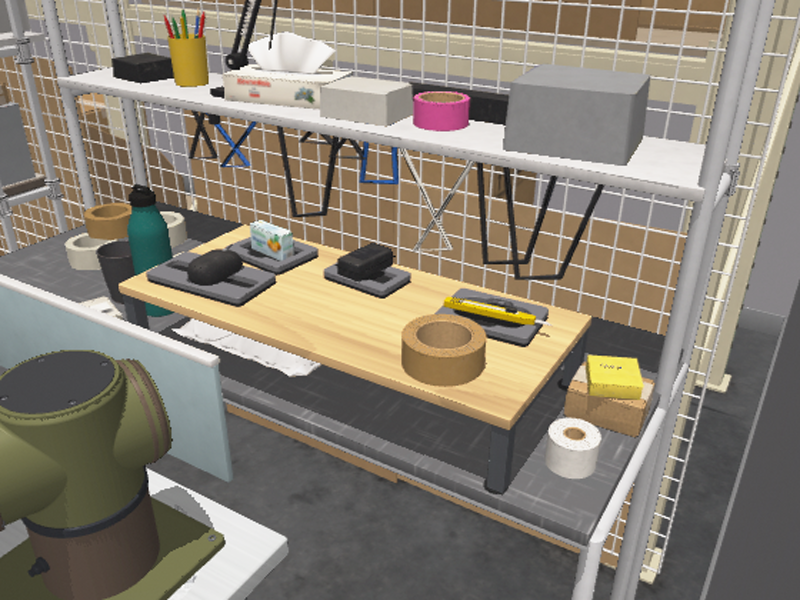

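Overview: top view has box on brick tile (260,246), brick on box tile (362,243), cutter on mouse tile (487,257), mouse on cutter tile (249,316), tape (485,330), label roll (570,318) in the 800x600 picture. Now enlarged crops.

```bash
cat > h.py <<'E'
import numpy as np, cv2
from workcell import *
from scipy.spatial.transform import Rotation as R
def cam(n):
    f=grab_frame(n); K=np.array([[f["fx"],0,f["cx"]],[0,f["fy"],f["cy"]],[0,0,1]]); return f["image"][:,:,::-1].copy(),K,np.array(f["rvec"]),np.array(f["tvec"])
def unproj(c,px,z):
    _,K,r,t=c; M=R.from_rotvec(r).as_matrix(); o=-M.T@t
    px=np.atleast_2d(np.array(px,float)); d=(np.c_[px,np.ones(len(px))]@np.linalg.inv(K).T)@M
    return o+d*((z-o[2])/d[:,2])[:,None]
def crop(img,x0,y0,w,h,s,name): cv2.imwrite("pics/"+name,cv2.resize(img[y0:y0+h,x0:x0+w],None,fx=s,fy=s,interpolation=cv2.INTER_CUBIC))
E
python3 - <<'E'
from h import *
c=cam("top")
crop(c[0],125,140,133,105,6,"c1.png"); crop(c[0],220,140,160,105,5,"c2.png")
E
```

```text
(no output)
```

View pics/c1.png

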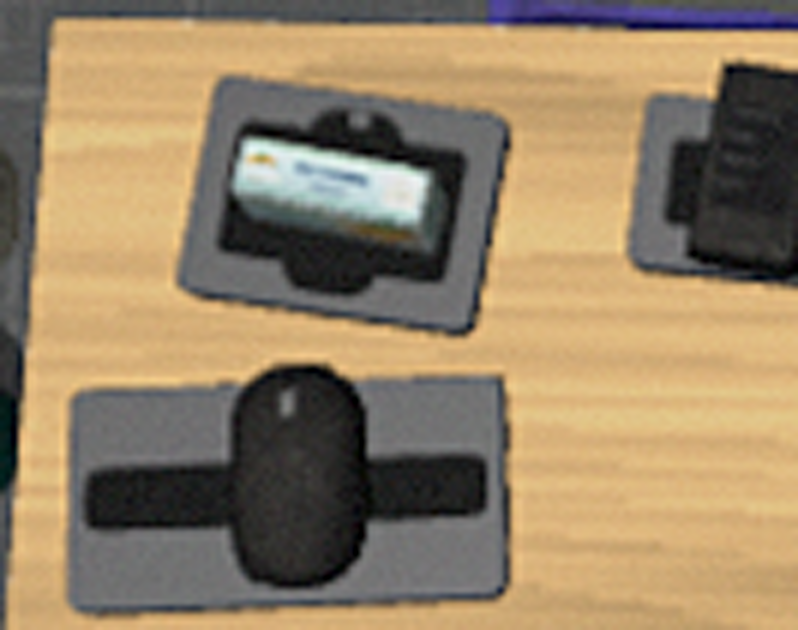

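View pics/c2.png

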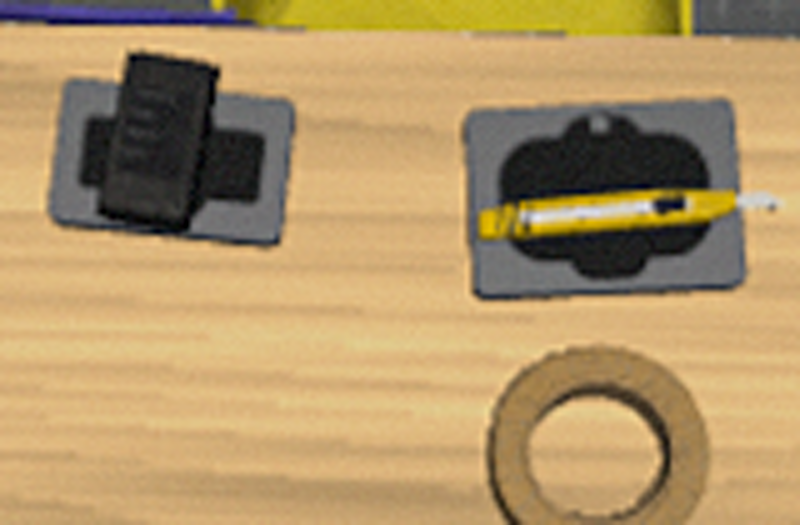

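Crop c1 (6x): brick tile corners (217,74),(511,118),(470,336),(178,292); cutter tile (70,392),(503,376),(509,597),(70,612); box top (243,135),(437,178),(425,232),(236,190); mouse centred at (300,476). Crop c2 (5x): box tile (63,77),(297,98),(278,246),(48,224); mouse tile (463,112),(735,96),(747,288),(475,300); cutter from (480,225) to blade tip (775,205); brick top (130,52)…

```bash
cat > fit.py <<'E'
from h import *
from scipy.optimize import least_squares
c=cam("top"); 
o1=lambda P:[((x+.5)/6-.5+125,(y+.5)/6-.5+140) for x,y in P]
o2=lambda P:[((x+.5)/5-.5+220,(y+.5)/5-.5+140) for x,y in P]
def fit(px,z,a,b,yaw0):  # a,b half sizes along own x,y; corners in image order TL,TR,BR,BL
    W=unproj(c,px,z)[:,:2]; m=np.array([[a,b],[a,-b],[-a,-b],[-a,b]])
    f=lambda p:(np.c_[m[:,0]*np.cos(p[2])-m[:,1]*np.sin(p[2]),m[:,0]*np.sin(p[2])+m[:,1]*np.cos(p[2])]+p[:2]-W).ravel()
    r=least_squares(f,[*W.mean(0),yaw0]); return r.x, np.abs(r.fun).max()
res={}
def go(n,*a):
    p,e=fit(*a); res[n]=p; print(n,p.round(3),"err",e.round(1))
go("tile_brick",o1([(217,74),(511,118),(470,336),(178,292)]),146,53,70,0)
go("tile_cutter",o1([(70,392),(503,376),(509,597),(70,612)]),146,52,100,0)
go("tile_box",o2([(63,77),(297,98),(278,246),(48,224)]),146,42,66,0)
go("tile_mouse",o2([(463,112),(735,96),(747,288),(475,300)]),146,54,76,0)
go("small_box",o1([(243,135),(437,178),(425,232),(236,190)]),188,15,44.5,0)
go("brick",o2([(130,52),(219,68),(190,218),(102,205)]),176,48,26.5,0)
print("mouse",unproj(c,o1([(300,476),(300,365),(300,588),(231,476),(368,476)]),163).round(1))
print("cutter",unproj(c,o2([(479,225),(775,205),(736,202)]),155).round(1))
def box(n,a,b,z0,z1,p,col,img,s=1):
    _,K,r,t=c
    m=np.array([[a,b],[a,-b],[-a,-b],[-a,b]]);cs,sn=np.cos(p[2]),np.sin(p[2])
    w=m@np.array([[cs,sn],[-sn,cs]])+p[:2]
    for z in (z0,z1):
        q=cv2.projectPoints(np.c_[w,np.full(4,z)],r,t,K,None)[0][:,0]
        q=((q-[125,140])*3+1)
        cv2.polylines(img,[np.round(q*8).astype(np.int32)],True,col,1,cv2.LINE_AA,3)
if __name__=="__main__":
    img=cv2.resize(c[0][140:245,125:385],None,fx=3,fy=3,interpolation=cv2.INTER_CUBIC)
    cut=dict(tile_brick=(32.5,54),tile_cutter=(15,92),tile_box=(21,50.5),tile_mouse=(36,58.5))
    for n,(a,b) in cut.items(): box(n,a,b,146,146,res[n],(0,255,0),img)
    box("b",15,44.5,136,188,res["small_box"],(0,0,255),img)
    box("k",48,26.5,146,176,res["brick"],(0,0,255),img)
    cv2.imwrite("pics/fit.png",img)
E
python3 fit.py
```

```text
tile_brick [ 5.81737e+02  2.11721e+02 -1.28000e-01] err 1.8
tile_cutter [4.44629e+02 2.29322e+02 6.00000e-02] err 1.4
tile_box [ 5.91087e+02  1.08660e+01 -7.70000e-02] err 1.9
tile_mouse [ 5.74294e+02 -2.31242e+02  6.90000e-02] err 1.6
small_box [ 5.79994e+02  2.07656e+02 -1.96000e-01] err 2.5
brick [ 5.97193e+02  1.54370e+01 -1.48000e-01] err 5.0
mouse [[449.8 220.7 163. ]
 [501.1 223.8 163. ]
 [398.7 217.6 163. ]
 [449.2 251.9 163. ]
 [450.4 190.  163. ]]
cutter [[ 555.3 -160.8  155. ]
 [ 570.  -324.3  155. ]
 [ 571.3 -302.8  155. ]]
```

View pics/fit.png

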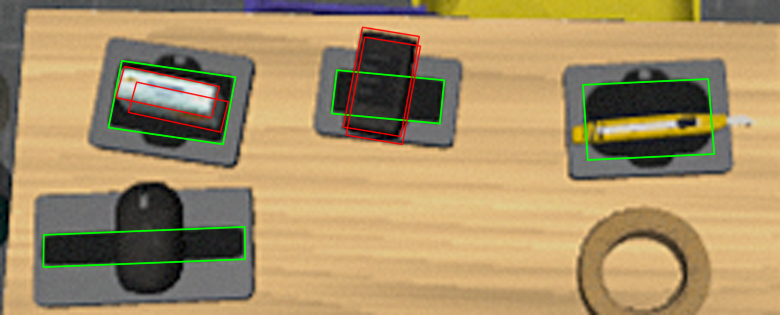

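Overlay shows the four cut-out outlines (green) sit on the dark cut-outs, box and brick outlines agree. Now a delta helper, then the mouse.

```bash
cat > d.py <<'E'
import sys
from h import *
# usage: d.py x y z yaw [x y z yaw ...]: shift/turn in present tool axes to each goal (yaw of tool y)
s=read_state(); q=s["tcp_rot"]; M=R.from_quat([q[1],q[2],q[3],q[0]]).as_matrix(); yaw=np.arctan2(M[1,1],M[0,1])
print("t",round(s["time"],2),"pos",np.round(s["tool_pos"],1),"yaw",yaw.round(3),"w",round(s["width"],1),"F",np.round(s["wrist_force"],1))
for g in np.array(sys.argv[1:],float).reshape(-1,4):
    v=M.T@(g[:3]-s["tool_pos"]); print("d",v.round(1),"turn",round(-(g[3]-yaw),3),"rows",round(np.linalg.norm(v)/62.5,1))
E
python3 d.py 300 400 330 1.5 450 221 250 1.67 450 221 150 1.67
```

```text
t 0.2 pos [148.2 555.2 230.7] yaw 1.31 w 85.4 F [-0.2 -0.2  0.9]
d [-186.7 -110.9  -99.1] turn -0.19 rows 3.8
d [-377.8 -245.   -19. ] turn -0.36 rows 7.2
d [-377.8 -244.9   81. ] turn -0.36 rows 7.3
```

```bash
python3 -m jog '85 -90 -55 -90 -0.1;85 -187 -111 -100 -0.2;85 -187 -111 -100 -0.2;85 -187 -111 -100 -0.2;85 -280 -180 -70 -0.3;85 -378 -245 -19 -0.36;85 -378 -245 -19 -0.36;85 -378 -245 -19 -0.36' 40; python3 d.py 450 221 150 1.67
```

```text
time: 1.2
tool_pos: [451.3, 219.7, 249.7]
tcp_rot: [0.0, -0.049, 0.999, 0.0]
wrist_force: [0.6, 0.8, -0.1]
width: 85.2
finger_force: 0.0
t 1.2 pos [451.3 219.7 249.7] yaw 1.67 w 85.2 F [ 0.6  0.8 -0.1]
d [ 1.2  1.4 99.7] turn -0.0 rows 1.6
```

```bash
python3 -m jog '85 1 1 60 0;85 1 1 100 0;85 1 1 100 0;0 1 1 100 0;0 1 1 100 0;0 1 1 100 0;0 1 1 100 0;0 1 1 100 0' 30; python3 -m jog '0 0 0 0 0;0 0 0 -40 0;0 0 0 -80 0;0 0 0 -80 0'; python3 d.py 440 0 230 0.1 440 0 155 0.1
```

```text
time: 2.2
tool_pos: [450.8, 223.2, 152.7]
tcp_rot: [0.002, -0.05, 0.999, 0.001]
wrist_force: [-1.6, -0.5, 6.3]
width: 57.2
finger_force: 32.6
time: 2.7
tool_pos: [451.9, 223.5, 234.6]
tcp_rot: [0.005, -0.05, 0.999, 0.002]
wrist_force: [0.1, -0.8, -1.6]
width: 57.1
finger_force: 32.6
t 2.7 pos [451.9 223.5 234.6] yaw 1.67 w 57.1 F [ 0.1 -0.8 -1.6]
d [  34.1 -221.2    3.8] turn 1.57 rows 3.6
d [  34.8 -221.4   78.8] turn 1.57 rows 3.8
```

```bash
python3 -m jog '0 5 -40 0 0.18;0 10 -90 0 0.36;0 20 -140 0 0.54;0 30 -190 0 0.72;0 34 -221 4 0.9;0 34 -221 4 1.08;0 34 -221 4 1.26;0 34 -221 4 1.44'; python3 -m jog '0 0 0 20 0.13;0 0 0 60 0.13;0 0 0 80 0.13;0 0 0 80 0.13'; python3 d.py 440 0 137.5 0.1
```

```text
time: 3.7
tool_pos: [436.6, -1.1, 225.8]
tcp_rot: [-0.0, 0.624, 0.782, -0.0]
wrist_force: [0.0, -0.4, -1.5]
width: 57.0
finger_force: 32.6
time: 4.2
tool_pos: [435.3, -0.7, 144.6]
tcp_rot: [-0.002, 0.671, 0.742, -0.001]
wrist_force: [-0.5, -0.2, -0.8]
width: 57.4
finger_force: 32.6
t 4.2 pos [435.3  -0.7 144.6] yaw 0.1 w 57.4 F [-0.5 -0.2 -0.8]
d [0.3 4.8 7.1] turn 0.0 rows 0.1
```

```bash
python3 -m jog '0 0 0 4 0;0 0 0 7 0;0 0 0 7 0;80 0 0 7 0;80 0 0 7 0;80 0 0 7 0;80 0 0 -60 0;80 0 0 -120 0'; python3 d.py 564.3 -240.3 240 0.112 564.3 -240.3 148 0.112
```

```text
time: 5.2
tool_pos: [436.6, -1.0, 265.2]
tcp_rot: [-0.001, 0.671, 0.742, -0.001]
wrist_force: [1.3, -1.2, -0.5]
width: 80.0
finger_force: 0.0
t 5.2 pos [436.6  -1.  265.2] yaw 0.1 w 80.0 F [ 1.3 -1.2 -0.5]
d [-250.9  103.2   24.8] turn -0.012 rows 4.4
d [-250.9  103.5  116.8] turn -0.012 rows 4.7
```

```bash
python3 -m jog '45 -60 25 0 -0.01;45 -120 50 0 -0.01;45 -180 75 0 -0.01;45 -251 103 20 -0.01;45 -251 103 50 -0.01;45 -251 103 80 -0.01;45 -251 103 80 -0.01;45 -251 103 80 -0.01'; python3 d.py 564.3 -240.3 148 0.112; python3 - <<'E'
from h import *
c=cam("top"); a=c[0][140:245,215:380]; cv2.imwrite("pics/g1.png",cv2.resize(a,None,fx=4.5,fy=4.5,interpolation=cv2.INTER_CUBIC))
E
```

```text
time: 6.2
tool_pos: [565.3, -240.5, 185.3]
tcp_rot: [0.001, 0.667, 0.745, 0.0]
wrist_force: [-0.5, 0.2, -0.2]
width: 45.1
finger_force: 0.0
t 6.2 pos [ 565.3 -240.5  185.3] yaw 0.11 w 45.1 F [-0.5  0.2 -0.2]
d [ 0.3 -1.1 37.3] turn -0.002 rows 0.6
```

View pics/g1.png

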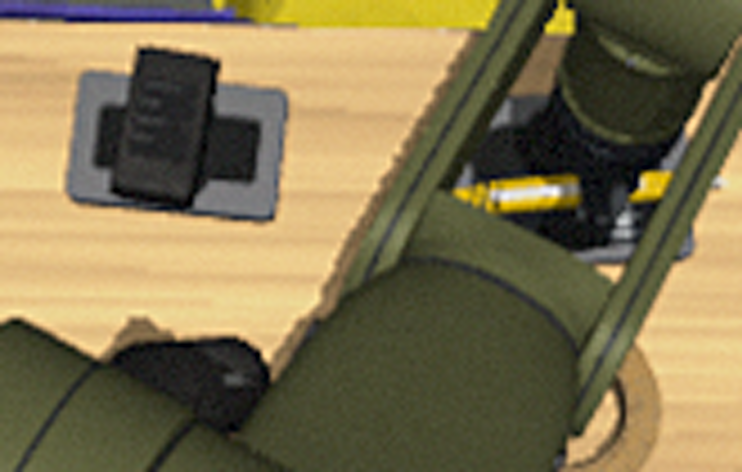

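The gripper straddles the cutter at (610,195); the mouse lies parked at (190,380). Descend and grip.

```bash
python3 -m jog '45 0 -1 20 0;45 0 -1 37 0;45 0 -1 37 0;0 0 -1 37 0;0 0 -1 37 0;0 0 -1 37 0;0 0 -1 37 0' 40;  python3 -m jog '0 0 0 0 0;0 0 0 -40 0;0 0 0 -90 0;0 0 0 -90 0'; python3 d.py 444 235 240 0.06
```

```text
time: 7.12
tool_pos: [564.6, -240.9, 148.3]
tcp_rot: [0.001, 0.667, 0.745, 0.0]
wrist_force: [-0.3, -0.4, 5.3]
width: 17.2
finger_force: 41.0
time: 7.62
tool_pos: [566.3, -241.9, 241.7]
tcp_rot: [0.004, 0.667, 0.745, 0.001]
wrist_force: [-0.1, 0.3, -0.6]
width: 17.1
finger_force: 40.3
t 7.62 pos [ 566.3 -241.9  241.7] yaw 0.11 w 17.1 F [-0.1  0.3 -0.6]
d [487.4 -69.3  -1.2] turn 0.05 rows 7.9
```

```bash
python3 -m jog '0 40 -5 0 0;0 100 -14 0 0.01;0 160 -22 0 0.02;0 220 -31 0 0.03;0 280 -40 0 0.04;0 340 -48 0 0.05;0 400 -57 0 0.05;0 450 -64 0 0.05';python3 -m jog '0 37 -5 20 0;0 37 -5 50 0;0 37 -5 50 0;0 37 -5 50 0'; python3 d.py 444 235 138 0.06; python3 - <<'E'
from h import *
c=cam("top"); a=c[0][180:250,120:225]; cv2.imwrite("pics/g2.png",cv2.resize(a,None,fx=7,fy=7,interpolation=cv2.INTER_CUBIC))
E
```

```text
time: 8.62
tool_pos: [448.9, 201.3, 235.9]
tcp_rot: [-0.001, 0.685, 0.728, -0.001]
wrist_force: [0.9, 0.6, -0.6]
width: 16.7
finger_force: 40.3
time: 9.12
tool_pos: [443.6, 235.9, 187.2]
tcp_rot: [-0.0, 0.686, 0.728, -0.0]
wrist_force: [0.5, 0.2, -1.1]
width: 17.4
finger_force: 40.3
t 9.12 pos [443.6 235.9 187.2] yaw 0.06 w 17.4 F [ 0.5  0.2 -1.1]
d [-0.9  0.4 49.2] turn -0.0 rows 0.8
```

View pics/g2.png

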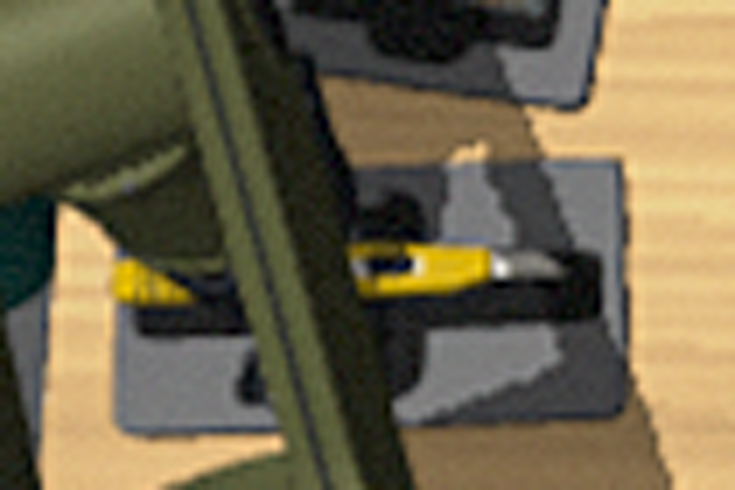

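Held cutter: butt end at (113,283), body end at (493,268), blade tip about (565,270).

```bash
python3 - <<'E'
from h import *
c=cam("top"); P=[((x+.5)/7-.5+120,(y+.5)/7-.5+180) for x,y in [(113,283),(493,268),(565,270)]]
W=unproj(c,P,192)[:,:2]; print(W.round(1)); u=(W[0]-W[1])/np.linalg.norm(W[0]-W[1]); print("center",W[0]-86*u,"from bodyend",W[1]+58*u, "yaw",np.arctan2(-u[0],u[1]))
E
```

```text
[[439.6 317.7]
 [448.3 173.7]
 [448.1 146.3]]
center [444.78323333 231.8589959 ] from bodyend [444.79993796 231.58226828] yaw 0.06029173148151019
```

```bash
python3 -m jog '0 -2.5 0 20 0;0 -2.5 0 40 0;0 -2.5 0 46 0;0 -2.5 0 49 0;0 -2.5 0 49 0;38 -2.5 0 49 0;38 -2.5 0 49 0'; python3 d.py 0 0 0 0; python3 -m jog '38 0 0 -40 0;38 0 0 -100 0;38 0 0 -100 0'; python3 d.py 440 0 240 0.1 440 0 138 0.1
```

```text
time: 10.1
tool_pos: [444.2, 234.0, 138.9]
tcp_rot: [0.0, 0.686, 0.728, 0.001]
wrist_force: [-0.1, 0.4, -0.4]
width: 38.1
finger_force: 0.0
t 10.1 pos [444.2 234.  138.9] yaw 0.06 w 38.1 F [-0.1  0.4 -0.4]
d [-207.  -457.6  138.3] turn 0.06 rows 8.3
time: 10.48
tool_pos: [447.3, 235.4, 243.6]
tcp_rot: [0.002, 0.686, 0.728, 0.005]
wrist_force: [0.5, -0.5, -0.2]
width: 37.8
finger_force: 0.0
t 10.47 pos [447.3 235.4 243.6] yaw 0.06 w 37.8 F [ 0.5 -0.5 -0.2]
d [-234.5  -21.5    2.4] turn -0.04 rows 3.8
d [-234.9  -22.6  104.4] turn -0.04 rows 4.1
```

```bash
python3 - <<'E'
from h import *
c=cam("top"); a=c[0][180:255,120:280]; cv2.imwrite("pics/g3.png",cv2.resize(a,None,fx=5,fy=5,interpolation=cv2.INTER_CUBIC))
E
```

```text
(no output)
```

View pics/g3.png

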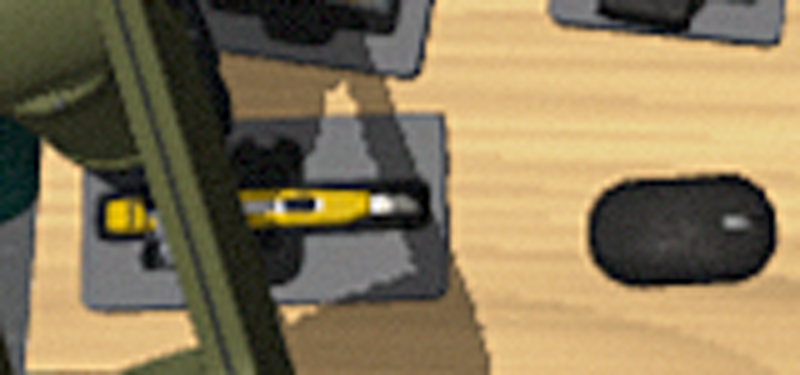

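The cutter lies in its slot (105–425, 205). The mouse is at centre (683,231), nearly parallel to the board.

```bash
python3 - <<'E'
from h import *
c=cam("top"); P=[((x+.5)/5-.5+120,(y+.5)/5-.5+180) for x,y in [(683,231),(588,236),(777,226)]]
print(unproj(c,P,145).round(1))
E
```

```text
[[ 4.384e+02 -3.000e-01  1.450e+02]
 [ 4.346e+02  5.170e+01  1.450e+02]
 [ 4.422e+02 -5.170e+01  1.450e+02]]
```

```bash
python3 d.py 438.4 -0.3 240 0.09 438.4 -0.3 134 0.09; python3 -m jog '85 -60 -6 0 -0.01;85 -120 -12 0 -0.02;85 -180 -18 0 -0.03;85 -235 -23 0 -0.03;85 -235 -23 40 -0.03;85 -235 -23 60 -0.03;85 -235 -23 60 -0.03' 30; python3 d.py 438.4 -0.3 134 0.09
```

```text
t 10.57 pos [444.  234.  239.1] yaw 0.06 w 38.0 F [-0.9 -0.6 -0.4]
d [-233.5  -19.7   -1.1] turn -0.03 rows 3.7
d [-233.6  -19.9  104.9] turn -0.03 rows 4.1
time: 11.45
tool_pos: [431.9, -2.2, 175.5]
tcp_rot: [-0.003, 0.675, 0.738, -0.002]
wrist_force: [0.3, -0.7, 0.2]
width: 84.9
finger_force: 0.0
t 11.45 pos [431.9  -2.2 175.5] yaw 0.089 w 84.9 F [ 0.3 -0.7  0.2]
d [ 1.2  6.9 41.5] turn -0.001 rows 0.7
```

```bash
python3 -m jog '85 1 5 20 0;85 1 5 42 0;85 1 5 42 0;0 1 5 42 0;0 1 5 42 0;0 1 5 42 0;0 1 5 42 0;0 1 5 42 0'; python3 d.py 0 0 0 0;python3 -m jog '0 0 0 0 0;0 0 0 -50 0;0 0 0 -100 0;0 0 0 -100 0'; python3 d.py 574.3 -231.2 235 0.069
```

```text
time: 12.45
tool_pos: [440.5, -0.7, 137.7]
tcp_rot: [0.001, 0.675, 0.738, 0.001]
wrist_force: [-1.4, 1.1, 5.8]
width: 57.1
finger_force: 31.8
t 12.45 pos [440.5  -0.7 137.7] yaw 0.09 w 57.1 F [-1.4  1.1  5.8]
d [  40.3 -438.9  136.7] turn 0.09 rows 7.4
time: 12.95
tool_pos: [443.2, -1.0, 240.8]
tcp_rot: [0.004, 0.675, 0.738, 0.003]
wrist_force: [-0.8, 0.2, -1.1]
width: 57.1
finger_force: 33.0
t 12.95 pos [443.2  -1.  240.8] yaw 0.09 w 57.1 F [-0.8  0.2 -1.1]
d [-241.   109.8    7.5] turn 0.021 rows 4.2
```

```bash
python3 -m jog '0 -50 22 0 0.01;0 -100 45 0 0.02;0 -150 68 0 0.02;0 -200 91 0 0.02;0 -241 110 8 0.02;0 -241 110 40 0.02;0 -241 110 60 0.02;0 -241 110 60 0.02'; python3 d.py 574.3 -231.2 144 0.069; python3 - <<'E'
from h import *
c=cam("top"); a=c[0][145:215,300:380]; cv2.imwrite("pics/g4.png",cv2.resize(a,None,fx=8,fy=8,interpolation=cv2.INTER_CUBIC))
E
```

```text
time: 13.95
tool_pos: [569.0, -230.1, 173.3]
tcp_rot: [-0.003, 0.682, 0.731, -0.001]
wrist_force: [-0.1, -0.1, -0.4]
width: 57.1
finger_force: 33.0
t 13.95 pos [ 569.  -230.1  173.3] yaw 0.07 w 57.1 F [-0.1 -0.1 -0.4]
d [-1.6  5.4 29.3] turn 0.001 rows 0.5
```

View pics/g4.png

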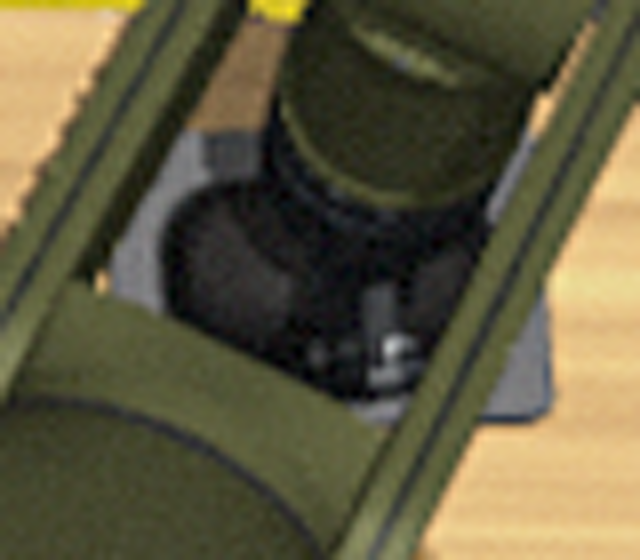

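The mouse hangs over its tile; the arm hides most of it, so I'll use the computed offsets.

```bash
python3 -m jog '0 -1 2 0 0;0 -1 2 0 0'; python3 d.py 574.3 -231.2 144 0.069
```

```text
time: 14.25
tool_pos: [574.0, -231.9, 177.6]
tcp_rot: [0.001, 0.682, 0.732, 0.0]
wrist_force: [0.1, -0.2, 0.3]
width: 57.3
finger_force: 33.0
t 14.25 pos [ 574.  -231.9  177.6] yaw 0.07 w 57.3 F [ 0.1 -0.2  0.3]
d [ 0.8  0.3 33.6] turn 0.001 rows 0.5
```

```bash
python3 -m jog '0 1 0 15 0;0 1 0 26 0;0 1 0 32 0;0 1 0 34 0;0 1 0 34 0'; python3 d.py 574.3 -231.2 144 0.069
```

```text
time: 14.88
tool_pos: [572.1, -230.2, 143.7]
tcp_rot: [-0.001, 0.682, 0.731, -0.0]
wrist_force: [-5.1, 2.0, 12.3]
width: 56.9
finger_force: 34.4
t 14.88 pos [ 572.1 -230.2  143.7] yaw 0.07 w 56.9 F [-5.1  2.  12.3]
d [-1.2  2.2 -0.3] turn 0.001 rows 0.0
```

```bash
python3 -m jog '76 0 0 0 0;76 0 0 0 0;76 0 0 -50 0;76 0 0 -100 0;76 60 0 -110 0;76 120 -5 -110 0;76 180 -10 -110 0;76 200 -10 -110 0'; python3 d.py 580 207.7 250 -0.15 ; python3 - <<'E'
from h import *
c=cam("top"); a=c[0][145:215,225:380]; cv2.imwrite("pics/g5.png",cv2.resize(a,None,fx=5,fy=5,interpolation=cv2.INTER_CUBIC))
E
```

```text
time: 15.88
tool_pos: [547.9, -28.9, 252.1]
tcp_rot: [-0.001, 0.681, 0.732, 0.0]
wrist_force: [1.1, -0.3, 0.0]
width: 76.0
finger_force: 0.0
t 15.88 pos [547.9 -28.9 252.1] yaw 0.073 w 76.0 F [ 1.1 -0.3  0. ]
d [233.6  49.2   2.3] turn 0.223 rows 3.8
```

View pics/g5.png

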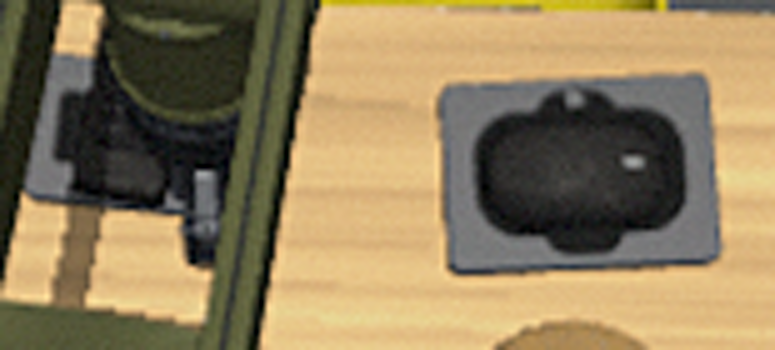

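The mouse sits within its cut-out (580,170). Now the box.

```bash
python3 -m jog '62 50 10 0 0.1;62 110 23 0 0.2;62 170 36 0 0.25;62 233 49 0 0.25;62 233 49 10 0.25;62 233 49 10 0.25'; python3 d.py 580 207.7 155 -0.18
```

```text
time: 16.68
tool_pos: [581.4, 202.9, 240.6]
tcp_rot: [-0.0, 0.768, 0.641, -0.002]
wrist_force: [-0.5, -0.1, 0.5]
width: 62.2
finger_force: 0.0
t 16.68 pos [581.4 202.9 240.6] yaw -0.18 w 62.2 F [-0.5 -0.1  0.5]
d [ 4.7 -2.1 85.6] turn 0.0 rows 1.4
```

```bash
python3 - <<'E'
from h import *
c=cam("top"); a=c[0][140:210,140:240]; cv2.imwrite("pics/g6.png",cv2.resize(a,None,fx=7,fy=7,interpolation=cv2.INTER_CUBIC))
E
```

```text
(no output)
```

View pics/g6.png

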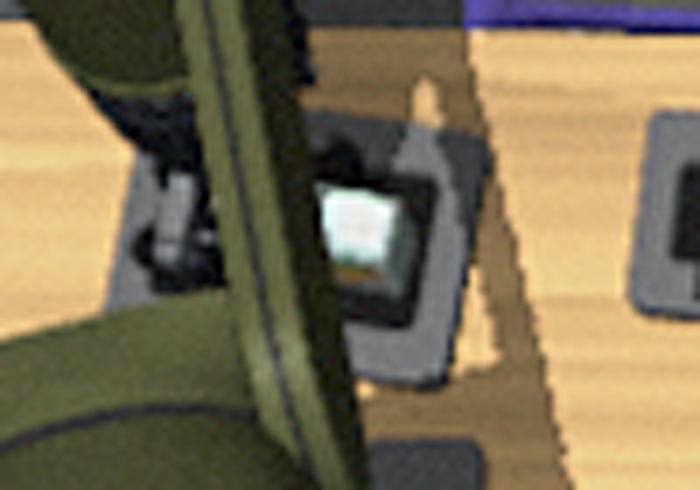

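The box (360,230) is untouched beside the arm; descend and grip.

```bash
python3 -m jog '62 4.5 -2 40 0;62 4.5 -2 70 0;62 4.5 -2 86 0;62 4.5 -2 86 0;0 4.5 -2 86 0;0 4.5 -2 86 0;0 4.5 -2 86 0;0 4.5 -2 86 0' 25; python3 d.py 0 0 0 0;python3 -m jog '0 0 0 0 0;0 0 0 -40 0;0 0 0 -85 0;0 0 0 -85 0'; python3 d.py 440 0 235 -0.08
```

```text
time: 17.73
tool_pos: [581.6, 209.0, 158.0]
tcp_rot: [0.001, 0.768, 0.641, 0.001]
wrist_force: [-0.6, -0.9, 6.1]
width: 29.6
finger_force: 25.8
t 17.73 pos [581.6 209.  158. ] yaw -0.18 w 29.6 F [-0.6 -0.9  6.1]
d [-309.8 -535.3  156. ] turn -0.18 rows 10.2
time: 18.23
tool_pos: [583.0, 209.7, 245.9]
tcp_rot: [0.002, 0.768, 0.641, 0.004]
wrist_force: [-0.5, 0.1, 0.3]
width: 29.3
finger_force: 25.1
t 18.23 pos [583.  209.7 245.9] yaw -0.18 w 29.3 F [-0.5  0.1  0.3]
d [-232.  -103.3    9.1] turn -0.1 rows 4.1
```

```bash
python3 -m jog '0 -50 -22 0 -0.02;0 -105 -47 0 -0.05;0 -160 -72 0 -0.08;0 -210 -94 0 -0.1;0 -232 -103 9 -0.1;0 -232 -103 40 -0.1;0 -232 -103 70 -0.1;0 -232 -103 70 -0.1'; python3 d.py 440 0 152.5 -0.08
```

```text
time: 19.23
tool_pos: [434.6, -0.8, 168.9]
tcp_rot: [-0.003, 0.735, 0.678, -0.002]
wrist_force: [-0.3, 0.8, 0.3]
width: 29.2
finger_force: 25.0
t 19.23 pos [434.6  -0.8 168.9] yaw -0.08 w 29.2 F [-0.3  0.8  0.3]
d [ 1.2  5.4 16.4] turn -0.0 rows 0.3
```

```bash
python3 -m jog '0 0 0 10 0;0 0 0 14 0;0 0 0 14 0'; python3 d.py 440 0 152.5 -0.08
```

```text
time: 19.6
tool_pos: [437.8, -1.0, 157.5]
tcp_rot: [0.0, 0.735, 0.678, 0.0]
wrist_force: [-0.3, -0.9, -0.6]
width: 29.1
finger_force: 25.0
t 19.6 pos [437.8  -1.  157.5] yaw -0.08 w 29.1 F [-0.3 -0.9 -0.6]
d [1.1 2.1 5. ] turn 0.0 rows 0.1
```

```bash
python3 -m jog '0 1 1 3 0;0 1 1 5 0;0 1 1 5 0;60 1 1 5 0;60 1 1 5 0;60 1 1 -50 0;60 1 1 -100 0;60 1 1 -100 0'; python3 - <<'E'
from h import *
c=cam("top"); o=lambda P:[((x+.5)/5-.5+220,(y+.5)/5-.5+140) for x,y in P]
print(unproj(c,o([(130,52),(219,68)]),174).round(1), unproj(c,o([(100,215),(188,232)]),148).round(1))
E
python3 d.py 594 14 250 1.42
```

```text
time: 20.6
tool_pos: [441.8, -0.5, 261.5]
tcp_rot: [0.004, 0.735, 0.678, 0.003]
wrist_force: [0.7, 0.4, -0.3]
width: 59.7
finger_force: 0.0
[[645.1  33.9 174. ]
 [636.9 -15.6 174. ]] [[5.586e+02 4.940e+01 1.480e+02]
 [5.499e+02 2.000e-01 1.480e+02]]
t 20.65 pos [ 4.400e+02 -3.000e-01  2.592e+02] yaw -0.08 w 59.9 F [-0.3  0.1  0.5]
d [ 26.5 152.3   9.9] turn -1.5 rows 2.5
```

```bash
python3 -m jog '85 10 40 0 -0.18;85 27 90 0 -0.36;85 27 155 0 -0.54;85 27 155 0 -0.72;85 27 155 0 -0.9;85 27 155 0 -1.08;85 27 155 0 -1.26;85 27 155 0 -1.44'; python3 -m jog '85 0 0 10 -0.045;85 0 0 40 -0.045;85 0 0 40 -0.045;85 0 0 40 -0.045'; python3 d.py 597.4 16 152 1.405
```

```text
time: 21.65
tool_pos: [594.1, 14.4, 254.9]
tcp_rot: [-0.002, 0.102, 0.995, -0.0]
wrist_force: [-0.9, 0.3, -0.0]
width: 85.3
finger_force: 0.0
time: 22.15
tool_pos: [595.1, 14.4, 216.8]
tcp_rot: [-0.001, 0.083, 0.997, -0.0]
wrist_force: [0.4, -0.1, 0.1]
width: 84.8
finger_force: 0.0
t 22.15 pos [595.1  14.4 216.8] yaw 1.405 w 84.8 F [ 0.4 -0.1  0.1]
d [-2.1  2.  64.8] turn -0.0 rows 1.0
```

```bash
python3 -m jog '85 -2 2 35 0;85 -2 2 65 0;85 -2 2 65 0;0 -2 2 65 0;0 -2 2 65 0;0 -2 2 65 0;0 -2 2 65 0;0 -2 2 65 0' 60; python3 d.py 0 0 0 0;python3 -m jog '0 0 0 0 0;0 0 0 -40 0;0 0 0 -85 0;0 0 0 -85 0'; python3 d.py 581.7 211.7 225 -0.128
```

```text
time: 23.15
tool_pos: [599.3, 16.1, 154.7]
tcp_rot: [0.002, 0.083, 0.997, 0.0]
wrist_force: [-1.1, 1.6, 6.4]
width: 50.4
finger_force: 64.6
t 23.15 pos [599.3  16.1 154.7] yaw 1.405 w 50.4 F [-1.1  1.6  6.4]
d [ 589.2 -114.8  151.9] turn 1.405 rows 9.9
time: 23.65
tool_pos: [600.4, 15.9, 241.7]
tcp_rot: [0.005, 0.083, 0.997, 0.0]
wrist_force: [0.3, -0.9, -3.3]
width: 50.3
finger_force: 63.9
t 23.65 pos [600.4  15.9 241.7] yaw 1.405 w 50.3 F [ 0.3 -0.9 -3.3]
d [ 50.9 190.   16.4] turn 1.533 rows 3.2
```

```bash
python3 -m jog '0 10 40 0 0.18;0 25 90 0 0.36;0 40 140 0 0.54;0 51 190 0 0.72;0 51 190 0 0.9;0 51 190 0 1.08;0 51 190 0 1.26;0 51 190 0 1.44'; python3 -m jog '0 0 0 0 0.093;0 0 0 20 0.093;0 0 0 30 0.093;0 0 0 30 0.093;0 0 0 30 0.093'; python3 d.py 581.7 211.7 145 -0.128;  python3 - <<'E'
from h import *
c=cam("top"); a=c[0][135:225,125:255]; cv2.imwrite("pics/g7.png",cv2.resize(a,None,fx=6,fy=6,interpolation=cv2.INTER_CUBIC))
E
```

```text
time: 24.65
tool_pos: [577.4, 211.5, 235.3]
tcp_rot: [-0.001, 0.721, 0.693, -0.002]
wrist_force: [0.2, -0.4, -2.0]
width: 50.3
finger_force: 63.9
time: 25.28
tool_pos: [578.8, 211.8, 207.4]
tcp_rot: [0.0, 0.751, 0.66, 0.0]
wrist_force: [0.8, 1.0, -2.2]
width: 50.5
finger_force: 63.8
t 25.27 pos [578.8 211.8 207.4] yaw -0.128 w 50.5 F [ 0.8  1.  -2.2]
d [ 0.2  2.8 62.4] turn -0.0 rows 1.0
```

View pics/g7.png

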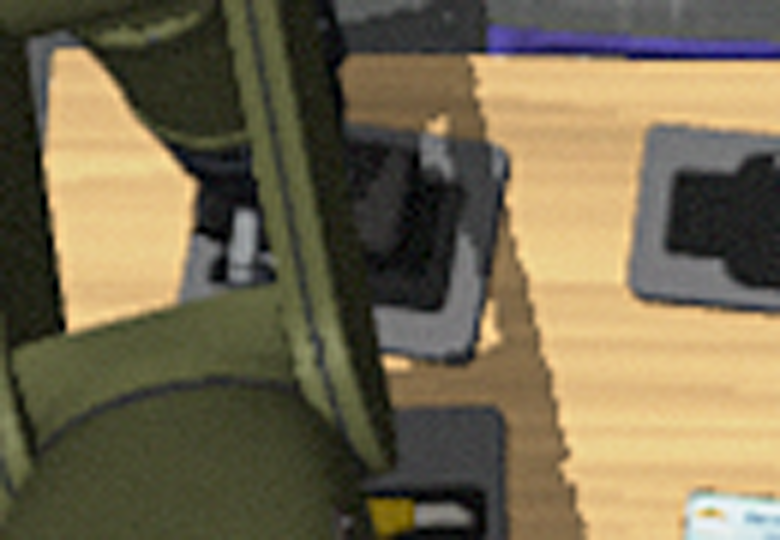

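```bash
python3 - <<'E'
from h import *
c=cam("top"); s=read_state(); p=s["tool_pos"]; a=-0.128
for z in (p[2]+21,p[2]-9):
  W=[[p[0]+u*np.cos(a)+48*np.sin(a),p[1]+u*np.sin(a)-48*np.cos(a),z] for u in(26.5,0,-26.5)]
  print(z.round(),((cv2.projectPoints(np.array(W),c[2],c[3],c[1],None)[0][:,0]-[125,135])*6+2.5).round())
g=c[0][135:225,125:255].astype(int).sum(2)
for r in (30,34,38,42,46): print(r*6, g[r,58:82])
E
```

```text
229.0 [[426. 148.]
 [415. 206.]
 [404. 263.]]
199.0 [[437. 168.]
 [426. 224.]
 [415. 281.]]
180 [ 73  77  80 118 132 138 152 153 112 101  62  25  63  62  80  94 151 140
 115 175 185 200 196 184]
204 [114 158 153 146 147 149 167 126 109  51  50  11  68  75  46  86 104 112
  91 162 209 193 194 190]
228 [ 89 110 147 141 148 154 141 108  94  28  67  37  40  42  96  91  82  81
 215 213 187 187 196 177]
252 [ 84  88  85  63  69  74  49  49  76  55  30  57  28  54  88 104  81 151
 328 359 391 267 182 116]
276 [ 77 102  93  94 122 101 114  99 124  92  79  95  66  94 109  94  96 301
 371 352 365 336 203 191]
```

Edges suggest the brick is offset 2–3 mm to +y; I'll correct by 2 mm.

```bash
python3 -m jog '0 -2 2 20 0;0 -2 2 40 0;0 -2 2 50 0;0 -2 2 50 0;0 -2 2 50 0'; python3 d.py 581.7 209.7 145 -0.128
```

```text
time: 26.0
tool_pos: [581.1, 209.9, 158.2]
tcp_rot: [0.0, 0.751, 0.66, 0.001]
wrist_force: [0.2, 0.4, -2.1]
width: 50.3
finger_force: 63.8
t 26.0 pos [581.1 209.9 158.2] yaw -0.128 w 50.3 F [ 0.2  0.4 -2.1]
d [-0.1  0.6 13.2] turn 0.0 rows 0.2
```

```bash
python3 -m jog '0 0 0.5 7 0;0 0 0.5 11 0;0 0 0.5 13.5 0;0 0 0.5 13.5 0'; python3 d.py 581.7 209.7 145 -0.128
```

```text
time: 26.5
tool_pos: [580.7, 209.5, 144.7]
tcp_rot: [0.0, 0.751, 0.66, 0.0]
wrist_force: [-1.7, -0.7, 4.2]
width: 50.6
finger_force: 64.5
t 26.5 pos [580.7 209.5 144.7] yaw -0.128 w 50.6 F [-1.7 -0.7  4.2]
d [ 0.3  0.9 -0.3] turn 0.0 rows 0.0
```

```bash
python3 -m jog '70 0 0 0 0;70 0 0 0 0;70 0 0 -50 0;70 0 0 -105 0;70 0 0 -110 0;70 0 0 -110 0'; python3 d.py 440 -0.5 255 -0.08 440 -0.5 152 -0.08; python3 - <<'E'
from h import *
c=cam("top"); g=c[0].astype(int); g=g[205:245,235:290]
m=((g[:,:,0]>g[:,:,2]-5)&(g.sum(2)>480)).astype(np.uint8)
n,l,st,ce=cv2.connectedComponentsWithStats(m); i=1+st[1:,4].argmax()
r=cv2.minAreaRect(cv2.findNonZero((l==i).astype(np.uint8))); P=cv2.boxPoints(r)+[235,205]
print(st[i],unproj(c,P,182).round(1),unproj(c,P.mean(0),182))
crop(c[0],125,135,133,100,6,"g8.png")
E
```

```text
time: 27.25
tool_pos: [581.1, 209.6, 254.1]
tcp_rot: [0.0, 0.751, 0.66, 0.001]
wrist_force: [-0.6, 0.7, 0.4]
width: 70.1
finger_force: 0.0
t 27.25 pos [581.1 209.6 254.1] yaw -0.128 w 70.1 F [-0.6  0.7  0.4]
d [-226.4 -113.1   -1.1] turn -0.048 rows 4.0
d [-226.4 -113.2  101.9] turn -0.048 rows 4.4
[  4  12  33  12 275] [[431.8  44.5 182. ]
 [456.1  43.  182. ]
 [449.1 -42.6 182. ]
 [424.9 -40.9 182. ]] [[440.45743037   0.96472185 182.        ]]
```

View pics/g8.png

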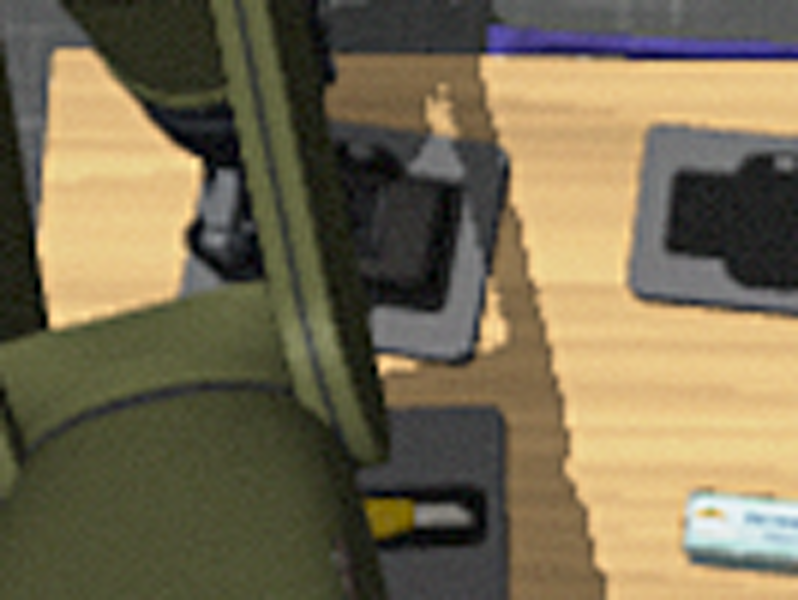

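The brick sits inside its cut-out (410,230), cutter in its slot; the box stands at (440,1) on the board. Fetch it.

```bash
python3 -m jog '62 -55 -28 0 -0.02;62 -110 -56 0 -0.05;62 -170 -85 0 -0.05;62 -226 -113 0 -0.05;62 -226 -113 30 -0.05;62 -226 -113 40 -0.05;62 -226 -113 40 -0.05' 25; python3 d.py 440.5 1 150 -0.08
```

```text
time: 28.18
tool_pos: [439.3, 0.3, 212.4]
tcp_rot: [-0.001, 0.734, 0.679, -0.001]
wrist_force: [0.3, 0.9, 0.5]
width: 62.1
finger_force: 0.0
t 28.18 pos [4.393e+02 3.000e-01 2.124e+02] yaw -0.078 w 62.1 F [0.3 0.9 0.5]
d [ 0.8  1.4 62.4] turn 0.002 rows 1.0
```

```bash
python3 -m jog '62 1 1 35 0;62 1 1 62 0;62 1 1 62 0;0 1 1 62 0;0 1 1 62 0;0 1 1 62 0;0 1 1 62 0;0 1 1 62 0'; python3 d.py 0 0 0 0;python3 -m jog '0 0 0 0 0;0 0 0 -40 0;0 0 0 -85 0;0 0 0 -85 0'; python3 d.py 591.1 10.9 225 -0.077
```

```text
time: 29.18
tool_pos: [442.4, 0.8, 153.2]
tcp_rot: [0.001, 0.734, 0.679, 0.001]
wrist_force: [-0.1, 1.8, 6.5]
width: 29.4
finger_force: 25.8
t 29.18 pos [442.4   0.8 153.2] yaw -0.078 w 29.4 F [-0.1  1.8  6.5]
d [ -35.4 -441.6  151.6] turn -0.078 rows 7.5
time: 29.68
tool_pos: [443.7, 0.4, 240.4]
tcp_rot: [0.003, 0.734, 0.679, 0.003]
wrist_force: [-1.1, 0.2, -0.6]
width: 29.3
finger_force: 25.1
t 29.68 pos [4.437e+02 4.000e-01 2.404e+02] yaw -0.078 w 29.3 F [-1.1  0.2 -0.6]
d [ 22.  146.   16.6] turn -0.001 rows 2.4
```

```bash
python3 -m jog '0 8 50 0 0;0 16 100 0 0;0 22 147 0 0;0 22 147 20 0;0 22 147 45 0;0 22 147 55 0;0 22 147 55 0;0 22 147 55 0'; python3 d.py 591.1 10.9 159.5 -0.077
```

```text
time: 30.68
tool_pos: [589.8, 11.1, 182.6]
tcp_rot: [0.001, 0.734, 0.679, 0.0]
wrist_force: [-0.4, -0.6, -0.1]
width: 29.0
finger_force: 25.2
t 30.68 pos [589.8  11.1 182.6] yaw -0.078 w 29.0 F [-0.4 -0.6 -0.1]
d [-0.1  1.3 23.1] turn -0.001 rows 0.4
```

```bash
python3 -m jog '0 0 1 12 0;0 0 1 18 0;0 0 1 23 0;0 0 1 23 0'; python3 d.py 591.1 10.9 159.5 -0.077
```

```text
time: 31.18
tool_pos: [590.3, 11.1, 159.1]
tcp_rot: [0.0, 0.734, 0.679, 0.0]
wrist_force: [-1.0, 0.3, 2.5]
width: 29.4
finger_force: 25.6
t 31.18 pos [590.3  11.1 159.1] yaw -0.078 w 29.4 F [-1.   0.3  2.5]
d [-0.2  0.8 -0.4] turn -0.001 rows 0.0
```

```bash
python3 -m jog '60 0 0 0 0;60 0 0 0 0;60 0 0 -50 0;60 0 0 -105 0;60 0 -60 -110 0;60 0 -120 -110 0;60 0 -160 -110 0;60 0 -160 -110 0'; python3 - <<'E'
from h import *
c=cam("top"); crop(c[0],125,140,266,105,3,"g9.png")
E
```

```text
time: 32.17
tool_pos: [427.3, 23.9, 268.8]
tcp_rot: [-0.0, 0.734, 0.679, -0.0]
wrist_force: [0.0, 0.4, 0.9]
width: 59.9
finger_force: 0.0
```

View pics/g9.png

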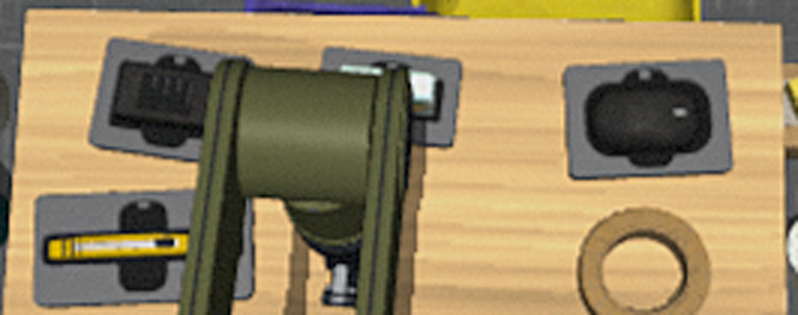

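All four things lie within their own cut-outs: brick (160,95), cutter (115,245), box (430,90), mouse (648,115); the tape roll is unmoved. Hand in.

```bash
python3 -c "
from workcell import *
print(close_job())"
```

```text
the job is handed in; nothing more can be done
None
```

I swapped both pairs and handed the job in at about 32 s. In the last picture the mouse, cutter, brick and small box each sit in their own cut-outs, though the arm partly hides three of them; the tape roll is unmoved, and the label roll was never approached but is out of that view. No verdict came back.

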